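# Gauge two brass guitar slides and sort them by fit

## Task

Two newly bored brass guitar slides stand in the black tray: try each in turn on the stepped gauge pin, lowering it over the pin as far as it will go without forcing it, and sort it before trying the next. If it goes all the way down onto the blue base, stand it upright in the green tray; if it stops on the step, stand it upright in the red tray. Leave the two slides on the cork pad and everything else as they are.

Things in the scene. Friction and masses are not known exactly. Their poses are not given: they have to be found in the camera images.
- slide_a: plain brass guitar slide (straight tube), outside diameter 30 mm, length 70 mm, 0.14 to 0.23 kg, standing on end. All four are alike outside; the bore right through is either 24 or 19 mm. Origin: centre of the lower end; z up along the tube. Two of the four, drawn at random, start in the black tray, the other two on the cork pad.
- slide_b: plain brass guitar slide (straight tube), outside diameter 30 mm, length 70 mm, 0.14 to 0.23 kg, standing on end. All four are alike outside; the bore right through is either 24 or 19 mm. Origin: centre of the lower end; z up along the tube. Two of the four, drawn at random, start in the black tray, the other two on the cork pad.
- slide_c: plain brass guitar slide (straight tube), outside diameter 30 mm, length 70 mm, 0.14 to 0.23 kg, standing on end. All four are alike outside; the bore right through is either 24 or 19 mm. Origin: centre of the lower end; z up along the tube. Two of the four, drawn at random, start in the black tray, the other two on the cork pad.
- slide_d: plain brass guitar slide (straight tube), outside diameter 30 mm, length 70 mm, 0.14 to 0.23 kg, standing on end. All four are alike outside; the bore right through is either 24 or 19 mm. Origin: centre of the lower end; z up along the tube. Two of the four, drawn at random, start in the black tray, the other two on the cork pad.
- gauge: stepped plug gauge, fixed upright: blue round base, 84 mm across, 18 mm thick; a bright steel pin, diameter 21 mm, 35 mm long, upper edge bevelled 2 mm; above it a dark pilot, diameter 15 mm, 25 mm long; top at 78 mm. A 24 mm bore goes down onto the base; a 19 mm bore stops rigidly at the step, lower end about 52 mm above the bench. Origin: underside centre; z up along the pin.
- gauge_seat (a point): centre of the base's upper face, 18 mm above the bench: where a slide that fits comes to rest
- gauge_step (a point): centre of the step, 53 mm above the bench: where a slide that does not fit is stopped (1 to 2 mm lower, on the bevel)
- black_tray: black tray of plastic, 130 x 170 mm outside, walls 5 mm thick and 25 mm high, floor 5 mm thick; fixed to the bench. Origin: underside centre; x along the 130 mm side, y along the 170 mm side. At the start two slides stand on its floor, about 38 mm either side of its centre along y.
- green_tray: green tray of plastic, 130 x 170 mm outside, walls 5 mm thick and 25 mm high, floor 5 mm thick; fixed to the bench. Origin: underside centre; x along the 130 mm side, y along the 170 mm side. Empty at the start; for the slides that go down onto the gauge's base. It has room for two, side by side along y.
- red_tray: red tray of plastic, 130 x 170 mm outside, walls 5 mm thick and 25 mm high, floor 5 mm thick; fixed to the bench. Origin: underside centre; x along the 130 mm side, y along the 170 mm side. Empty at the start; for the slides that stop on the gauge's step. It has room for two, side by side along y.
- cork_pad: flat cork pad, 100 x 170 x 5 mm, fixed; the two slides standing on it, about 38 mm either side of its centre along y, are another job: leave them. Origin: underside centre.
- pickup_box: clear plastic box, 90 x 130 x 30 mm, with foam and brass guitar parts in it; leave it. Origin: underside centre.
- screwdriver: screwdriver with a black handle, 160 mm long, lying at the right; leave it. Origin: underside centre.
- oil_bottle: amber oil bottle, 44 mm across, 100 mm high, at the right; leave it. Origin: underside centre.
- brush: brush, 140 mm long, lying at the left; leave it. Origin: underside centre.

How it is judged:
By the outcome, as a careful person would: the job done as asked, in the order asked, and still so for the second after the job is handed in, with the robot touching nothing.
It also fails if it takes over 70 s, if anything falls off the work surface, if the arm or the gripper's body presses on something with over 40 N, if the wrist force passes 120 N, or if a joint passes its speed limit or range.

## Robot

A 6-joint arm with a two-finger parallel gripper is mounted at the origin on the work surface. World frame = base frame: x ahead of the robot, y to its left, z up, the work surface at z = 0. Lengths are in m, angles in rad, forces in N, time in s.
With the tool pointing down it reaches from about 0.25 to 0.775 m from the base axis. Payload 4 kg.
Tool frame: the origin (TCP) lies between the finger pads; the fingertips stand 25 mm ahead of it and the grasp point (between the pads) lies 6 mm ahead of it (robot.tip_reach is the z of the fingertips in the tool frame, in m); z points along the fingers, y is the line along which they close (so a half turn about z gives the same grasp; the last joint's range is limited). The gripper opens to 94 mm and grips with 3 to 60 N. Pads are 16 mm wide; open, the fingers measure 119 mm over their backs; the gripper's body (75 mm by 177 mm) begins 78 mm behind the grasp point.
Start: joints at [-1.244, 0.087, 1.371, -0, 1.684, -0.103], TCP at [0.229, -0.5, 0.231] pointing down, gripper open.
Joint ranges: [-3.1, 3.1], [-0.76, 2.03], [0.27, 2.55], [-1.08, 4.22], [0.17, 2.65], [-2.57, 2.57]. Speed limits (rad/s): [2.79, 2.79, 3.14, 3.14, 3.14, 3.14].

## Interface

Orientations are given as [roll, pitch, yaw] about the fixed x, y, z axes, in that order (R = Rz(yaw) Ry(pitch) Rx(roll)).
In Python, from bench import robot gives the robot as it stands. The module is installed in compiled form; this text tells all that it offers.
- The arm moves only by the shell command python3 -m handwheel 'ROWS'. ROWS is JSON, a list of rows, each a list of 3 entries, a list of its own where there are three numbers: the turn, a rotation vector about the world's x, y, z in units of 90 degrees (1.0 is 90 degrees), then the shift along the world's x, y, z in units of 0.05 m (1.0 is 0.05 m), then the closure, from 0 (fully open) to 1 (shut). A call has 1 to 5 rows; each row shifts and turns the commanded pose from where the row before left it; what a row does not reach is not made up. A row lasts 1/10 s, in which the tool goes at most 50 mm and 8.59 degrees, less where a joint would pass 70% of its speed; a pose out of reach is approached as far as the arm can. A call with a number of a shift or a turn outside -1 to 1 is refused whole. A call with a gripper value outside its range is refused whole. The fingers move at their own pace and stop on an object; the grip force is fixed at half the most. Time passes only in rows, so rows that do not move let the fingers close. It gives the time, the measured TCP pose, the force, the opening and the grip force at its end, in the units of the state.
- robot.get_obs(): the state, without advancing time (a new reading comes with each control period).
- robot.snapshot(name): name is "side" or "top"; returns (picture, depth): 384x512x3 uint8, red, green, blue; 384x512 float32, m along the optical axis (not along the pixel's ray), 0 where there is no reading.
- robot.calibration(name): a dict with "mtx" (3x3 intrinsics, pixels), "extrinsics" (4x4, takes a point from camera to world coordinates). Camera axes: x right, y down, z forward; pixel columns grow to the right and rows downward; lengths in m; the calibration is good to about 2 mm. A picture is of the moment at which its call begins. calibration takes no time and is no camera call.
- robot.close_job(): hands the job in; it is judged then, once.
Trained networks look in the newest picture that a camera, given by its name, has taken for a name from the list of things; names that differ only in an ending like _2 or _b are one class to them, and where a whole thing is asked for, a point or a joint stands for the part that bears it (a point fixed in the world has none). Each returns a list of dicts, best first, with "p" (0 to 1); they miss things now and then, are a little off and sometimes report something else, mostly with a low value. They report only what shows in the picture. A call takes as long as a camera call.
- robot.boxes_of(query, camera): "bbox" ([left, top, right, bottom] in pixels, round what is visible of it).
The state is a dict: "time": time; "joint_positions": joint angles; "qvel": joint speeds; "joint_torque": joint torques, N m; "tool_pos": TCP position; "ee_rot": TCP orientation; "wrist_force": force on the tool from outside, world axes, zero at the start; "wrist_torque": the same for the moment, N m; "width": finger opening in m; "finger_force": force on a finger pad.
Only numpy, scipy, OpenCV 4.12 (cv2) and the standard library are available. Lean on these libraries where they do the work, as an engineer would, in place of code of your own. Each camera call takes 0.05 s, during which the arm holds its last target. There are 200 camera calls.

## Working session

There is one attempt and no reset: what is moved stays moved. The work goes in short steps, Python scripts to look and compute and a shell command to move; the robot and the scene stay as the last step left them, time stands still between calls to the robot, and variables do not carry over. Pictures are saved under pics/ and viewed, at most 10 in all, crops included, and the job is handed in when it is done.

```bash
mkdir -p pics
python3 - <<'E'
from bench import robot
import cv2,numpy as np
for n in("top","side"):
    p,d=robot.snapshot(n); cv2.imwrite(f"pics/{n}0.png",p[:,:,::-1]); np.savez(f"{n}0.npz",p=p,d=d)
    c=robot.calibration(n); print(n,np.round(c["mtx"],1).tolist(),np.round(c["extrinsics"],3).tolist())
o=robot.get_obs(); print({k:np.round(v,3).tolist() for k,v in o.items()})
E
```

```text
top [[488.9, 0.0, 244.7], [0.0, 488.9, 197.5], [0.0, 0.0, 1.0]] [[0.024, -0.996, 0.091, 0.46], [-1.0, -0.024, 0.002, 0.005], [-0.0, -0.092, -0.996, 1.351], [0.0, 0.0, 0.0, 1.0]]
side [[459.2, 0.0, 258.7], [0.0, 459.2, 195.3], [0.0, 0.0, 1.0]] [[-0.697, -0.536, 0.476, -0.066], [-0.717, 0.505, -0.481, 0.63], [0.017, -0.676, -0.736, 1.031], [0.0, 0.0, 0.0, 1.0]]
{'time': 0.1, 'joint_positions': [-1.244, 0.088, 1.372, -0.0, 1.684, -0.103], 'qvel': [0.0, 0.001, -0.004, -0.002, 0.0, 0.002], 'joint_torque': [0.002, -34.125, -30.33, 0.072, 0.03, -0.0], 'tool_pos': [0.229, -0.5, 0.229], 'ee_rot': [-3.14, -0.0, 0.43], 'wrist_force': [0.196, 0.026, -0.081], 'wrist_torque': [0.007, 0.029, -0.055], 'finger_force': 0.0, 'width': 0.094}
```

View pics/top0.png

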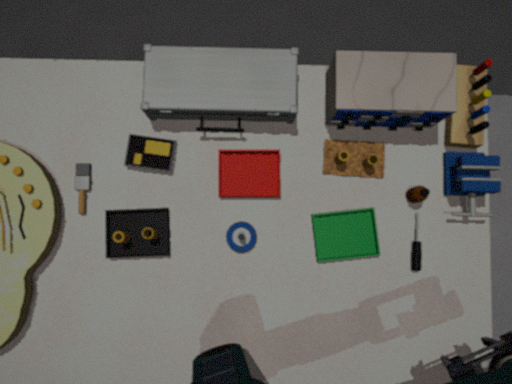

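View pics/side0.png

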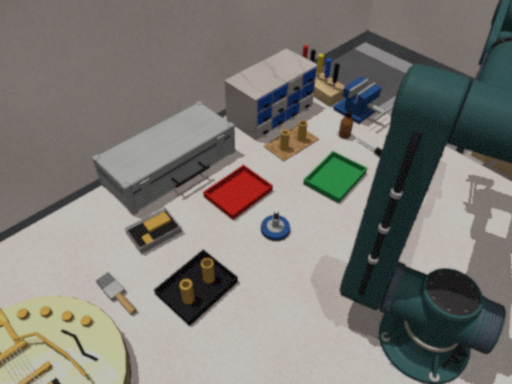

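The top view shows the black tray at pixel (138,233) with slides at (120,237) and (148,233). The gauge is at (241,237), the red tray at (250,174), the green tray at (345,235) and the cork pad at (354,158). Next I'll turn these into positions.

```bash
cat > h.py <<'E'
from bench import robot
import cv2,numpy as np
def cloud(n,d):
    c=robot.calibration(n);K=c["mtx"];T=np.array(c["extrinsics"])
    v,u=np.mgrid[:d.shape[0],:d.shape[1]]
    P=np.stack([(u-K[0][2])/K[0][0]*d,(v-K[1][2])/K[1][1]*d,d],-1)@T[:3,:3].T+T[:3,3]
    P[d<=0]=np.nan; return P
def ray(n,u,v,z):
    c=robot.calibration(n);K=c["mtx"];T=np.array(c["extrinsics"])
    r=T[:3,:3]@[(u-K[0][2])/K[0][0],(v-K[1][2])/K[1][1],1]
    return T[:3,3]+r*(z-T[2,3])/r[2]
def slides(P,box,lo):
    l,t,r,b=box; Q=P[t:b,l:r].reshape(-1,3); Q=Q[Q[:,2]>lo]
    return Q
E
python3 - <<'E'
from h import *
np.set_printoptions(precision=4,suppress=True)
P={}
for n in("top","side"):
    f=np.load(n+"0.npz");P[n]=cloud(n,f["d"]);hsv=cv2.cvtColor(f["p"],cv2.COLOR_RGB2HSV)
    def col(lo,hi,box,name):
        m=cv2.inRange(hsv,lo,hi);k=np.zeros_like(m);l,t,r,b=box;k[t:b,l:r]=m[t:b,l:r]
        Q=P[n][(k>0)];Q=Q[~np.isnan(Q[:,0])]
        R=cv2.minAreaRect(Q[:,:2].astype(np.float32)*1000);print(n,name,len(Q),np.round(R[0],1),np.round(R[1],1),round(R[2],1),"zmed",np.median(Q[:,2]))
    W,H=512,384
    if n=="top":
        col((0,120,60),(8,255,255),(200,140,300,210),"red");col((45,120,40),(75,255,255),(300,200,390,270),"green")
        col((100,100,40),(125,255,255),(220,215,262,260),"blue");col((0,0,0),(180,255,50),(100,200,175,262),"black")
    else:
        col((0,120,60),(8,255,255),(195,160,280,220),"red");col((45,120,40),(75,255,255),(295,145,375,205),"green")
        col((100,100,40),(125,255,255),(255,205,298,245),"blue");col((0,0,0),(180,255,50),(150,245,245,325),"black")
X=P["top"]
for nm,b in dict(s1=(106,222,134,250),s2=(135,220,163,246),g=(226,222,256,252),c1=(332,146,354,170),c2=(362,148,386,174)).items():
    for lo in (.05,.07):
        Q=slides(X,b,lo); print(nm,lo,len(Q),Q.mean(0),Q.min(0),Q.max(0))
X=P["side"]
for nm,b in dict(s1=(176,274,198,308),s2=(198,252,220,288),g=(268,205,286,235)).items():
    for lo in (.05,.065):
        Q=slides(X,b,lo); print("side",nm,lo,len(Q),Q.mean(0),Q.min(0),Q.max(0))
for q,nn in (("gauge","top"),("gauge","side"),("slide_a","top"),("slide_a","side")):
    print(q,nn,[(round(x["p"],2),np.round(x["bbox"],1).tolist()) for x in robot.boxes_of(q,nn)])
a=cv2.imread("pics/top0.png")[210:265,95:275];b=cv2.imread("pics/side0.png")[200:320,150:300]
cv2.imwrite("pics/crop.png",np.vstack([cv2.resize(a,(720,220)),cv2.resize(b,(720,380))]))
E
```

```text
top red 2686 [650.1  -2.3] [128.8 165.2] 1.4 zmed 0.007380827024344283
top green 2857 [ 487.9 -266. ] [126.2 168.2] 7.4 zmed 0.0073551651416732255
top blue 386 [476.2  15.6] [78.6 76.2] 1.7 zmed 0.018994535252002454
top black 2630 [479.5 296.8] [126.2 167.6] 3.8 zmed 0.00758435511633182
side red 1888 [649.4  -0.4] [132.7 172.4] 1.0 zmed 0.006821299352658627
side green 1689 [ 486.2 -265.4] [129.3 177.9] 7.7 zmed 0.007223870267903276
side blue 310 [471.6  18.5] [77.6 77.7] 37.5 zmed 0.017914777339550714
side black 2499 [477.8 299.6] [130.5 169.7] 4.1 zmed 0.006713261986248886
s1 0.05 103 [0.468  0.3335 0.0701] [0.4536 0.32   0.0503] [0.4822 0.3478 0.0825]
s1 0.07 67 [0.468  0.3347 0.0757] [0.4536 0.32   0.0702] [0.4822 0.3478 0.0825]
s2 0.05 73 [0.4789 0.2585 0.0693] [0.4656 0.2444 0.0501] [0.4922 0.2733 0.0826]
s2 0.07 45 [0.4792 0.2591 0.0755] [0.4656 0.2444 0.0707] [0.4918 0.2733 0.0826]
g 0.05 35 [0.4765 0.0167 0.0653] [0.4664 0.0074 0.0503] [0.485  0.026  0.0839]
g 0.07 17 [0.4765 0.0161 0.0779] [0.4714 0.0099 0.0712] [0.4819 0.023  0.0839]
c1 0.05 98 [ 0.695  -0.2489  0.0695] [ 0
[... 633 characters left out ...]
653] [0.4932 0.275  0.0785]
side g 0.05 55 [0.473  0.0198 0.063 ] [0.4641 0.0091 0.0502] [0.4849 0.0264 0.079 ]
side g 0.065 25 [0.4733 0.0193 0.0724] [0.4679 0.0113 0.066 ] [0.4831 0.0239 0.079 ]
gauge top [(0.67, [226.5, 222.9, 258.8, 252.9])]
gauge side [(0.82, [259.3, 213.5, 287.5, 239.4]), (0.67, [264.1, 128.2, 318.8, 163.0]), (0.35, [153.3, 250.0, 237.3, 326.2])]
slide_a top [(0.66, [143.3, 227.8, 158.0, 237.8]), (0.51, [334.1, 149.8, 348.6, 161.8]), (0.5, [116.3, 235.1, 128.7, 242.9]), (0.48, [361.5, 156.2, 381.0, 167.0])]
slide_a side [(0.77, [182.6, 280.6, 195.4, 302.9]), (0.69, [278.1, 129.5, 285.9, 148.5]), (0.6, [199.8, 261.6, 212.7, 283.1]), (0.44, [298.8, 124.2, 310.9, 139.6])]
```

View pics/crop.png

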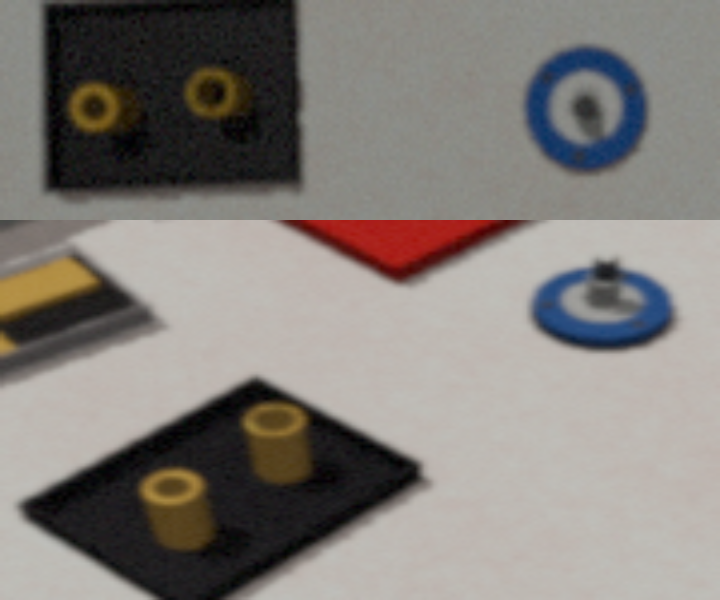

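The crop confirms two slides in the black tray, and the pin and pilot of the gauge at crop (585,105). I'll grip with the fingers closing along x, so the yaw goes from 0.43 to π/2. First move is to above the right-hand slide, at about (0.478, 0.259).

```bash
for i in 1 2; do :; done
python3 -m handwheel '[[[0,0,0.073],[0.25,0.8,0],0],[[0,0,0.073],[0.25,0.8,0],0],[[0,0,0.073],[0.25,0.8,0],0],[[0,0,0.073],[0.25,0.8,0],0],[[0,0,0.073],[0.25,0.8,0],0]]'
python3 -m handwheel '[[[0,0,0.073],[0.25,0.8,0],0],[[0,0,0.073],[0.25,0.8,0],0],[[0,0,0.073],[0.25,0.8,0],0],[[0,0,0.073],[0.25,0.8,0],0],[[0,0,0.073],[0.25,0.8,0],0]]'
python3 -m handwheel '[[[0,0,0],[0.25,0.8,0],0],[[0,0,0],[0.25,0.8,0],0],[[0,0,0],[0.25,0.8,0],0],[[0,0,0],[0.25,0.8,0],0],[[0,0,0],[0.25,0.8,0],0]]'
python3 -m handwheel '[[[0,0,0],[0.3,0.8,0],0],[[0,0,0],[0.3,0.8,0],0],[[0,0,0],[0.3,0.8,0],0],[[0,0,0],[0.3,0.8,0],0],[[0,0,0],[0,0,0],0]]'
```

```text
time: 0.8
tool_pos: [0.2918, -0.2984, 0.2305]
ee_rot: [3.141, -0.0, 1.007]
wrist_force: [1.0, -0.4, 0.4]
width: 0.0939
finger_force: 0.0
time: 1.3
tool_pos: [0.3543, -0.0984, 0.2307]
ee_rot: [3.14, 0.0, 1.581]
wrist_force: [0.7, -0.4, 0.9]
width: 0.094
finger_force: 0.0
time: 1.8
tool_pos: [0.4168, 0.1019, 0.2307]
ee_rot: [3.141, 0.0, 1.577]
wrist_force: [0.2, -1.0, -0.2]
width: 0.0938
finger_force: 0.0
time: 2.3
tool_pos: [0.4771, 0.2639, 0.2288]
ee_rot: [-3.14, -0.001, 1.581]
wrist_force: [0.3, 0.2, 0.0]
width: 0.0939
finger_force: 0.0
```

```bash
python3 -m handwheel '[[[0,0,0],[0.03,-0.1,-0.8],0],[[0,0,0],[0,0,-0.8],0],[[0,0,0],[0,0,-0.8],0],[[0,0,0],[0,0,-0.7],0.2],[[0,0,0],[0,0,-0.26],0.3]]'
python3 -m handwheel '[[[0,0,0],[0,0,0],0.5],[[0,0,0],[0,0,0],1],[[0,0,0],[0,0,0],1],[[0,0,0],[0,0,0],1],[[0,0,0],[0,0,0],1]]'
python3 -m handwheel '[[[0,0,0],[0,0,0],1],[[0,0,0],[0,0,0.2],1],[[0,0,0],[0,0,0.6],1],[[0,0,0],[0,0,0.8],1],[[0,0,0],[0,0,0.8],1]]'
```

```text
time: 2.8
tool_pos: [0.4753, 0.2531, 0.0583]
ee_rot: [-3.134, 0.003, 1.576]
wrist_force: [-0.2, 0.6, 0.2]
width: 0.0813
finger_force: 0.0
time: 3.3
tool_pos: [0.479, 0.2554, 0.064]
ee_rot: [3.139, -0.001, 1.577]
wrist_force: [0.8, 0.2, -0.9]
width: 0.041
finger_force: 0.0
time: 3.8
tool_pos: [0.4774, 0.2547, 0.1834]
ee_rot: [-3.14, 0.001, 1.577]
wrist_force: [0.6, 0.1, -1.4]
width: 0.03
finger_force: 30.0
```

```bash
python3 -m handwheel '[[[0,0,0],[0,-0.4,0.2],1],[[0,0,0],[0,-0.8,0],1],[[0,0,0],[0,-0.8,0],1],[[0,0,0],[0,-0.8,0],1],[[0,0,0],[0,-0.8,0],1]]'
python3 -m handwheel '[[[0,0,0],[0,-0.8,0],1],[[0,0,0],[0,-0.4,0],1],[[0,0,0],[0,0,0],1],[[0,0,0],[0,0,0],1]]'
python3 - <<'E'
from h import *
np.set_printoptions(precision=4,suppress=True)
o=robot.get_obs();t=np.array(o["tool_pos"]);print(t,o["wrist_force"],o["ee_rot"])
ims=[]
for n in("top","side"):
    p,d=robot.snapshot(n);np.savez(n+"1.npz",p=p,d=d);X=cloud(n,d)
    c=robot.calibration(n);T=np.linalg.inv(np.array(c["extrinsics"]));q=c["mtx"]@(T@[*t,1])[:3];u,v=(q[:2]/q[2]).astype(int);print(n,u,v)
    ims.append(cv2.resize(p[max(0,v-40):v+60,max(0,u-50):u+50,::-1],(400,400)))
    w=X[max(0,v-60):v+80,max(0,u-50):u+50].reshape(-1,3)
    hs=cv2.cvtColor(p,cv2.COLOR_RGB2HSV)[max(0,v-60):v+80,max(0,u-50):u+50].reshape(-1,3)
    k=(hs[:,1]>110)&(hs[:,0]<35)&(hs[:,0]>10)&(w[:,2]>.1)&(abs(w[:,1]-t[1])<.04)&(abs(w[:,0]-t[0])<.04);Q=w[k];print("brass",len(Q),Q.mean(0),Q.min(0),Q.max(0))
cv2.imwrite("pics/h1.png",np.hstack(ims))
E
```

```text
time: 4.3
tool_pos: [0.4777, 0.0737, 0.1929]
ee_rot: [3.141, 0.0, 1.577]
wrist_force: [-0.4, 0.0, -1.4]
width: 0.0297
finger_force: 30.0
time: 4.7
tool_pos: [0.478, 0.0152, 0.1927]
ee_rot: [3.142, -0.001, 1.576]
wrist_force: [0.6, -0.3, -3.1]
width: 0.0298
finger_force: 30.0
[0.478  0.0152 0.1927] [ 0.5815 -0.3473 -3.1231] [ 3.1416 -0.0009  1.5755]
top 240 234<stdin>:11: RuntimeWarning: Mean of empty slice.
  ret = um.true_divide(
Traceback (most recent call last):
ValueError: zero-size array to reduction operation minimum which has no identity
```

```bash
cat > held.py <<'E'
from h import *
import sys
np.set_printoptions(precision=4,suppress=True)
def held(tag,save=True,n="side",zlo=None):
    o=robot.get_obs();t=np.array(o["tool_pos"]);print(t,np.round(o["wrist_force"],1),o["ee_rot"])
    p,d=robot.snapshot(n);X=cloud(n,d)
    c=robot.calibration(n);T=np.linalg.inv(np.array(c["extrinsics"]));q=c["mtx"]@(T@[*t,1])[:3];u,v=(q[:2]/q[2]).astype(int)
    s=np.s_[max(0,v-40):v+80,max(0,u-50):u+50]
    cv2.imwrite(f"pics/{tag}.png",cv2.resize(p[s][:,:,::-1],None,fx=5,fy=5,interpolation=cv2.INTER_CUBIC))
    w=X[s].reshape(-1,3);hs=cv2.cvtColor(p,cv2.COLOR_RGB2HSV)[s].reshape(-1,3)
    k=(hs[:,1]>110)&(hs[:,0]<35)&(hs[:,0]>8)&(np.abs(w-t)[:,:2].max(1)<.04)&(w[:,2]>t[2]-.075);Q=w[k]
    print("brass",len(Q),Q.mean(0),Q.min(0),Q.max(0))
    # fit axis xy from the visible lower wall: circle of radius 15 mm
    from scipy.optimize import least_squares
    L=Q[(Q[:,2]<np.median(Q[:,2])+.012)]
    r=least_squares(lambda a:np.hypot(L[:,0]-a[0],L[:,1]-a[1])-.015,t[:2]+[.0,.0],loss="soft_l1",f_scale=.001)
    print("axis",r.x,"rel tcp",r.x-t[:2],"n",len(L),"res",np.abs(r.fun).mean(),"low end rel tcp",np.percentile(Q[:,2],3)-t[2])
    # centre of the projected lower rim against the prediction for that offset
if __name__=="__main__": held(sys.argv[1])
E
python3 held.py h1
```

```text
[0.4781 0.0157 0.1927] [ 0.4  0.  -1. ] [ 3.1416 -0.0008  1.5768]
brass 227 [0.4743 0.028  0.1946] [0.4384 0.0075 0.1401] [0.5038 0.0484 0.3011]
axis [0.4762 0.0192] rel tcp [-0.0019  0.0035] n 164 res 0.0015645553895393255 low end rel tcp -0.04502737365902715
```

View pics/h1.png

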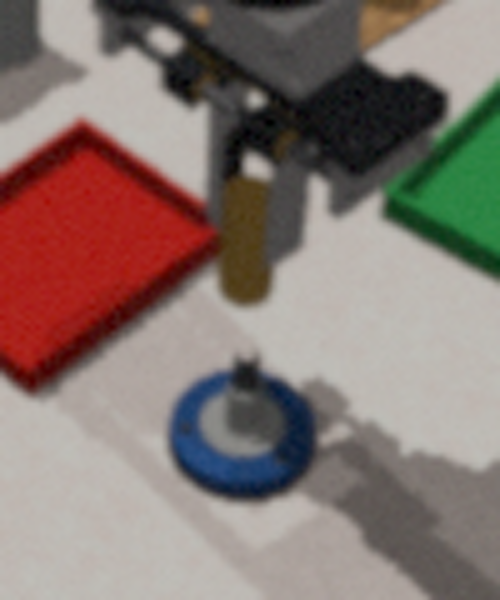

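The slide hangs upright at crop (245,240), directly over the pin at (245,390). I'll fit the gauge pin the same way to get the offset.

Run:
```python
from h import *
from scipy.optimize import least_squares
np.set_printoptions(precision=4,suppress=True)
def fit(Q,r,c): 
    f=least_squares(lambda a:np.hypot(Q[:,0]-a[0],Q[:,1]-a[1])-r,c,loss="soft_l1",f_scale=.001);return f.x,len(Q),round(np.abs(f.fun).mean(),4)
for n in("top","side"):
    z=np.load(n+"0.npz");X=cloud(n,z["d"]).reshape(-1,3);hs=cv2.cvtColor(z["p"],cv2.COLOR_RGB2HSV).reshape(-1,3)
    near=lambda c,r:(np.hypot(X[:,0]-c[0],X[:,1]-c[1])<r)
    k=near((.475,.0175),.022)
    print(n,"pilot",fit(X[k&(X[:,2]>.056)&(X[:,2]<.076)],.0075,(.475,.0175)),"pin",fit(X[k&(X[:,2]>.024)&(X[:,2]<.05)],.0105,(.475,.0175)))
    b=near((.475,.0175),.06)&(hs[:,0]>98)&(hs[:,0]<128)&(hs[:,1]>100)&(X[:,2]>.014)&(X[:,2]<.025)
    B=X[b];e=cv2.fitEllipse(cv2.convexHull((B[:,:2]*1e4).astype(np.float32)));print("  base",np.array(e[0])/1e4,np.array(e[1])/1e4,len(B))
    for c in((.467,.3345),(.478,.259)):
        k=near(c,.022);print("  slide",fit(X[k&(X[:,2]>.03)&(X[:,2]<.07)],.015,c))
```

```text
top pilot (array([0.4763, 0.0173]), 7, np.float64(0.0013)) pin (array([0.4744, 0.0194]), 11, np.float64(0.0063))
  base [0.4758 0.0153] [0.0777 0.0795] 366
  slide (array([0.4679, 0.3346]), 67, np.float64(0.0025))
  slide (array([0.4799, 0.2579]), 56, np.float64(0.0016))
side pilot (array([0.4763, 0.0155]), 31, np.float64(0.001)) pin (array([0.4761, 0.0151]), 38, np.float64(0.0015))
  base [0.4727 0.0179] [0.0781 0.0826] 272
  slide (array([0.4672, 0.3351]), 142, np.float64(0.002))
  slide (array([0.4783, 0.2592]), 158, np.float64(0.0015))
```

```bash
python3 -m handwheel '[[[0,0,0],[0,-0.08,-0.2],1],[[0,0,0],[0,0,-0.4],1],[[0,0,0],[0,0,-0.3],1],[[0,0,0],[0,0,0],1],[[0,0,0],[0,0,0],1]]'
python3 held.py h2
```

```text
time: 5.3
tool_pos: [0.4779, 0.0115, 0.1471]
ee_rot: [-3.141, -0.0, 1.578]
wrist_force: [-0.7, 0.7, -1.8]
width: 0.0303
finger_force: 30.0
[0.4779 0.0115 0.1471] [-0.7  0.7 -1.8] [-3.1405 -0.0002  1.5775]
brass 211 [0.4723 0.0231 0.1484] [0.438  0.0026 0.0909] [0.4969 0.0468 0.3205]
axis [0.4758 0.0149] rel tcp [-0.0021  0.0034] n 149 res 0.0016168307098731235 low end rel tcp -0.05224237272390456
```

View pics/h2.png

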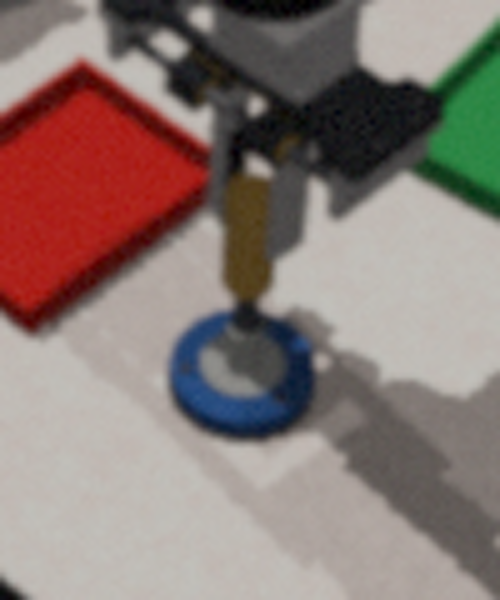

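The slide is centred over the pilot, both at about crop column 246. I'll lower it in small steps and watch the force.

```bash
python3 -m handwheel '[[[0,0,0],[0,0,-0.15],1],[[0,0,0],[0,0,-0.1],1],[[0,0,0],[0,0,-0.06],1],[[0,0,0],[0,0,0],1]]'
python3 -m handwheel '[[[0,0,0],[0,0,-0.06],1],[[0,0,0],[0,0,-0.06],1],[[0,0,0],[0,0,0],1]]'
```

```text
time: 5.75
tool_pos: [0.4778, 0.011, 0.1313]
ee_rot: [-3.14, -0.0, 1.576]
wrist_force: [0.6, -1.0, -1.3]
width: 0.0301
finger_force: 30.0
time: 6.05
tool_pos: [0.4779, 0.011, 0.1255]
ee_rot: [-3.141, -0.0, 1.576]
wrist_force: [0.3, 0.5, -1.4]
width: 0.03
finger_force: 30.0
```

```bash
python3 -m handwheel '[[[0,0,0],[0,0,-0.08],1],[[0,0,0],[0,0,-0.08],1],[[0,0,0],[0,0,-0.08],1],[[0,0,0],[0,0,0],1]]'
python3 -m handwheel '[[[0,0,0],[0,0,-0.04],1],[[0,0,0],[0,0,-0.04],1],[[0,0,0],[0,0,0],1]]'
python3 -m handwheel '[[[0,0,0],[0,0,-0.03],1],[[0,0,0],[0,0,0],1]]'
```

```text
time: 6.45
tool_pos: [0.4776, 0.0111, 0.113]
ee_rot: [-3.14, -0.0, 1.576]
wrist_force: [0.2, -0.0, -2.0]
width: 0.0302
finger_force: 30.0
time: 6.75
tool_pos: [0.478, 0.011, 0.1097]
ee_rot: [-3.141, -0.0, 1.576]
wrist_force: [0.1, 0.3, -1.3]
width: 0.0302
finger_force: 30.0
time: 6.95
tool_pos: [0.4781, 0.011, 0.1084]
ee_rot: [-3.141, -0.0, 1.577]
wrist_force: [-0.3, 0.1, -1.3]
width: 0.0299
finger_force: 30.0
```

```bash
python3 -m handwheel '[[[0,0,0],[0,0,-0.03],1],[[0,0,0],[0,0,-0.03],1],[[0,0,0],[0,0,0],1]]'
python3 -m handwheel '[[[0,0,0],[0,0,-0.03],1],[[0,0,0],[0,0,0],1]]'
python3 -m handwheel '[[[0,0,0],[0,0,-0.03],1],[[0,0,0],[0,0,0],1]]'
```

```text
time: 7.25
tool_pos: [0.478, 0.011, 0.1052]
ee_rot: [-3.141, -0.0, 1.576]
wrist_force: [0.4, 0.4, -1.8]
width: 0.0301
finger_force: 30.0
time: 7.45
tool_pos: [0.478, 0.011, 0.1038]
ee_rot: [-3.141, -0.0, 1.576]
wrist_force: [-0.0, 0.5, -2.3]
width: 0.0302
finger_force: 30.0
time: 7.65
tool_pos: [0.4781, 0.011, 0.1023]
ee_rot: [-3.141, 0.0, 1.576]
wrist_force: [-0.9, -0.1, -1.9]
width: 0.0299
finger_force: 30.0
```

```bash
python3 -m handwheel '[[[0,0,0],[0,0,-0.03],1],[[0,0,0],[0,0,-0.03],1],[[0,0,0],[0,0,0],1]]'
python3 -m handwheel '[[[0,0,0],[0,0,-0.03],1],[[0,0,0],[0,0,-0.03],1],[[0,0,0],[0,0,0],1]]'
```

```text
time: 7.95
tool_pos: [0.478, 0.011, 0.0992]
ee_rot: [-3.141, 0.0, 1.576]
wrist_force: [-0.3, -0.6, -1.6]
width: 0.0304
finger_force: 30.0
time: 8.25
tool_pos: [0.478, 0.011, 0.0962]
ee_rot: [-3.141, -0.0, 1.577]
wrist_force: [-0.4, 1.2, -1.0]
width: 0.0302
finger_force: 30.0
```

```bash
python3 held.py h3
```

```text
[0.478  0.011  0.0962] [-0.4  1.2 -1. ] [-3.1412 -0.      1.5765]
brass 197 [0.4729 0.0225 0.0916] [0.438  0.0003 0.0391] [0.5068 0.0477 0.2699]
axis [0.4766 0.0148] rel tcp [-0.0014  0.0038] n 140 res 0.0014244914624591298 low end rel tcp -0.05320284596547935
```

The low end is now near 39 mm, already past the step with no force. I'll continue down to the base.

```bash
python3 -m handwheel '[[[0,0,0],[0,0,-0.1],1],[[0,0,0],[0,0,-0.1],1],[[0,0,0],[0,0,-0.06],1],[[0,0,0],[0,0,0],1]]'
python3 -m handwheel '[[[0,0,0],[0,0,-0.04],1],[[0,0,0],[0,0,-0.04],1],[[0,0,0],[0,0,0],1]]'
python3 -m handwheel '[[[0,0,0],[0,0,-0.03],1],[[0,0,0],[0,0,0],1]]'
```

```text
time: 8.7
tool_pos: [0.4777, 0.011, 0.0826]
ee_rot: [-3.14, -0.0, 1.576]
wrist_force: [0.2, -1.7, -1.5]
width: 0.0302
finger_force: 30.0
time: 9.0
tool_pos: [0.4781, 0.011, 0.0792]
ee_rot: [-3.141, 0.0, 1.576]
wrist_force: [-0.1, 0.8, -0.8]
width: 0.0297
finger_force: 30.0
time: 9.2
tool_pos: [0.4782, 0.011, 0.0779]
ee_rot: [3.142, 0.0, 1.576]
wrist_force: [0.2, -0.1, -1.8]
width: 0.0299
finger_force: 30.0
```

```bash
python3 -m handwheel '[[[0,0,0],[0,0,-0.03],1],[[0,0,0],[0,0,0],1]]'
python3 -m handwheel '[[[0,0,0],[0,0,-0.03],1],[[0,0,0],[0,0,0],1]]'
python3 -m handwheel '[[[0,0,0],[0,0,-0.03],1],[[0,0,0],[0,0,0],1]]'
```

```text
time: 9.4
tool_pos: [0.4783, 0.0111, 0.0768]
ee_rot: [3.141, -0.0, 1.577]
wrist_force: [-0.5, 0.5, 0.2]
width: 0.0304
finger_force: 30.0
time: 9.6
tool_pos: [0.4784, 0.0111, 0.0767]
ee_rot: [3.141, -0.0, 1.577]
wrist_force: [-3.9, 0.7, 7.4]
width: 0.0299
finger_force: 30.0
time: 9.8
tool_pos: [0.4784, 0.0111, 0.0767]
ee_rot: [3.141, -0.0, 1.577]
wrist_force: [-6.3, 0.7, 13.5]
width: 0.03
finger_force: 30.0
```

It touched at a TCP height of 0.0767. From the grasp, the slide's low end sits about 58 mm below the TCP, so the end is on the 18 mm base and not the 53 mm step. It fits, so it goes in the green tray.

```bash
python3 -m handwheel '[[[0,0,0],[0,0,0.1],1],[[0,0,0],[0,0,0.4],1],[[0,0,0],[0,0,0.5],1],[[0,0,0],[0,0,0.5],1],[[0,0,0],[0,0,0.5],1]]'
python3 -m handwheel '[[[0,0,0],[0,-0.4,0.4],1],[[0,0,0],[0.05,-0.8,0],1],[[0,0,0],[0.05,-0.8,0],1],[[0,0,0],[0.05,-0.8,0],1],[[0,0,0],[0.05,-0.8,0],1]]'
python3 -m handwheel '[[[0,0,0],[0.05,-0.8,0],1],[[0,0,0],[0.05,-0.8,0],1],[[0,0,0],[0,-0.8,0],1],[[0,0,0],[0,-0.36,-0.3],1],[[0,0,0],[0,0,-0.5],1]]'
python3 -m handwheel '[[[0,0,0],[0,0,-0.5],1],[[0,0,0],[0,0,-0.4],1],[[0,0,0],[0,0,0],1],[[0,0,0],[0,0,0],1]]'
python3 held.py h4
```

```text
time: 10.3
tool_pos: [0.4782, 0.0109, 0.174]
ee_rot: [3.142, 0.0, 1.576]
wrist_force: [0.3, -0.6, -1.6]
width: 0.0302
finger_force: 30.0
time: 10.8
tool_pos: [0.4882, -0.1706, 0.1932]
ee_rot: [3.141, 0.0, 1.577]
wrist_force: [0.4, -1.3, -1.4]
width: 0.0299
finger_force: 30.0
time: 11.3
tool_pos: [0.4938, -0.3103, 0.1538]
ee_rot: [3.139, 0.003, 1.573]
wrist_force: [-0.8, 0.5, -1.8]
width: 0.0301
finger_force: 30.0
time: 11.7
tool_pos: [0.493, -0.3063, 0.1077]
ee_rot: [-3.14, -0.001, 1.577]
wrist_force: [0.4, 0.0, -1.3]
width: 0.0302
finger_force: 30.0
[ 0.493  -0.3063  0.1077] [ 0.4  0.  -1.3] [-3.1404 -0.0012  1.5769]
brass 212 [ 0.4886 -0.2933  0.1099] [ 0.4557 -0.3171  0.05  ] [ 0.5199 -0.2695  0.2797]
axis [ 0.4917 -0.3023] rel tcp [-0.0013  0.0041] n 151 res 0.001608240258851739 low end rel tcp -0.05297792194792669
```

View pics/h4.png

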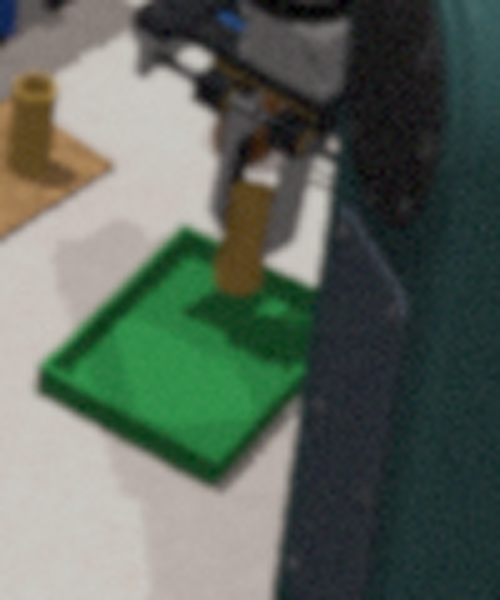

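The slide hangs over the far half of the green tray, with its low end at crop (238,290), clear of the walls. I'll lower it from TCP 0.108 until it touches, at about 0.064.

```bash
python3 -m handwheel '[[[0,0,0],[0,0,-0.3],1],[[0,0,0],[0,0,-0.3],1],[[0,0,0],[0,0,-0.18],1],[[0,0,0],[0,0,0],1],[[0,0,0],[0,0,0],1]]'
python3 -m handwheel '[[[0,0,0],[0,0,-0.04],1],[[0,0,0],[0,0,-0.03],1],[[0,0,0],[0,0,0],1]]'
```

```text
time: 12.25
tool_pos: [0.493, -0.3068, 0.069]
ee_rot: [-3.141, -0.001, 1.576]
wrist_force: [0.1, -0.6, -1.2]
width: 0.0303
finger_force: 30.0
time: 12.55
tool_pos: [0.4933, -0.307, 0.0661]
ee_rot: [3.141, 0.0, 1.576]
wrist_force: [-0.2, 1.0, -2.3]
width: 0.03
finger_force: 30.0
```

```bash
python3 -m handwheel '[[[0,0,0],[0,0,-0.03],1],[[0,0,0],[0,0,0],1]]'
python3 -m handwheel '[[[0,0,0],[0,0,-0.02],1],[[0,0,0],[0,0,0],1]]'
```

```text
time: 12.75
tool_pos: [0.4931, -0.307, 0.0644]
ee_rot: [3.142, -0.0, 1.576]
wrist_force: [-0.1, -0.1, -1.3]
width: 0.0298
finger_force: 30.0
time: 12.95
tool_pos: [0.4933, -0.3071, 0.0639]
ee_rot: [3.141, 0.0, 1.577]
wrist_force: [-0.5, 0.1, 0.6]
width: 0.0299
finger_force: 30.0
```

The tray floor is touched, so I'll release, rise, and travel to the other slide at (0.467, 0.334).

```bash
python3 -m handwheel '[[[0,0,0],[0,0,0],0.5],[[0,0,0],[0,0,0],0.4],[[0,0,0],[0,0,0],0.3],[[0,0,0],[0,0,0],0.2],[[0,0,0],[0,0,0],0]]'
python3 -m handwheel '[[[0,0,0],[0,0,0.2],0],[[0,0,0],[0,0,0.7],0],[[0,0,0],[0,0,0.8],0],[[0,0,0],[0,0,0.8],0],[[0,0,0],[0,0.4,0],0]]'
python3 -m handwheel '[[[0,0,0],[0,0.8,0],0],[[0,0,0],[-0.05,0.8,0],0],[[0,0,0],[-0.05,0.8,0],0],[[0,0,0],[-0.05,0.8,0],0],[[0,0,0],[-0.05,0.8,0],0]]'
python3 -m handwheel '[[[0,0,0],[-0.05,0.8,0],0],[[0,0,0],[-0.05,0.8,0],0],[[0,0,0],[-0.05,0.8,0],0],[[0,0,0],[-0.05,0.8,0],0],[[0,0,0],[-0.05,0.8,0],0]]'
python3 -m handwheel '[[[0,0,0],[-0.05,0.8,0],0],[[0,0,0],[-0.03,0.8,0],0],[[0,0,0],[0,0.8,0],0],[[0,0,0],[0,0.8,0],0],[[0,0,0],[0,0.8,0],0]]'
python3 -m handwheel '[[[0,0,0],[0,0.4,0],0],[[0,0,0],[0,0,0],0],[[0,0,0],[0,0,0],0]]'
python3 - <<'E'
from h import *
p,d=robot.snapshot("top");X=cloud("top",d);cv2.imwrite("pics/t5.png",p[120:270,90:410,::-1].repeat(2,0).repeat(2,1))
for c in((.492,-.303),):
    k=(np.hypot(X[...,0]-c[0],X[...,1]-c[1])<.03)&(X[...,2]>.068);print(k.sum(),X[k].mean(0),X[k].max(0))
E
```

```text
time: 13.45
tool_pos: [0.4932, -0.307, 0.0636]
ee_rot: [3.141, 0.0, 1.576]
wrist_force: [-0.7, 0.0, 0.2]
width: 0.067
finger_force: 0.0
time: 13.95
tool_pos: [0.4959, -0.2904, 0.197]
ee_rot: [3.13, 0.01, 1.574]
wrist_force: [-0.2, 0.4, 0.3]
width: 0.0938
finger_force: 0.0
time: 14.45
tool_pos: [0.4824, -0.085, 0.1884]
ee_rot: [3.142, -0.0, 1.576]
wrist_force: [0.7, -0.2, -0.2]
width: 0.094
finger_force: 0.0
time: 14.95
tool_pos: [0.4698, 0.1149, 0.1885]
ee_rot: [3.141, -0.0, 1.577]
wrist_force: [-0.0, -0.1, 0.3]
width: 0.0939
finger_force: 0.0
time: 15.45
tool_pos: [0.4657, 0.3148, 0.1884]
ee_rot: [-3.142, 0.0, 1.577]
wrist_force: [0.5, 0.6, 0.2]
width: 0.0939
finger_force: 0.0
time: 15.75
tool_pos: [0.4661, 0.3329, 0.1881]
ee_rot: [-3.141, 0.001, 1.577]
wrist_force: [-0.9, -0.4, -0.6]
width: 0.0937
finger_force: 0.0
49 [ 0.49243916 -0.30248054  0.0749176 ] [ 0.50529376 -0.28760792  0.08113097]
```

View pics/t5.png

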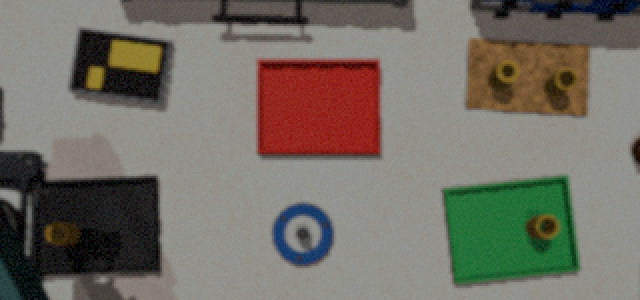

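The first slide stands upright in the green tray at crop (545,227), and the second is still in the black tray at (62,233). Grasping it now.

```bash
python3 -m handwheel '[[[0,0,0],[0.03,0.03,-0.5],0],[[0,0,0],[0,0,-0.7],0],[[0,0,0],[0,0,-0.7],0.1],[[0,0,0],[0,0,-0.4],0.3],[[0,0,0],[0,0,-0.19],0.5]]'
python3 -m handwheel '[[[0,0,0],[0,0,0],0.6],[[0,0,0],[0,0,0],1],[[0,0,0],[0,0,0],1],[[0,0,0],[0,0,0],1],[[0,0,0],[0,0,0],1]]'
python3 -m handwheel '[[[0,0,0],[0,0,0],1],[[0,0,0],[0,0,0],1]]'
```

```text
time: 16.3
tool_pos: [0.4669, 0.3322, 0.0614]
ee_rot: [-3.138, 0.003, 1.574]
wrist_force: [0.0, -0.3, -0.1]
width: 0.0737
finger_force: 0.0
time: 16.8
tool_pos: [0.4687, 0.3348, 0.0651]
ee_rot: [3.14, -0.001, 1.577]
wrist_force: [1.0, -0.5, -0.1]
width: 0.0335
finger_force: 0.0
time: 17.0
tool_pos: [0.4685, 0.3348, 0.0648]
ee_rot: [3.14, -0.001, 1.577]
wrist_force: [0.1, 0.4, 3.3]
width: 0.0294
finger_force: 30.0
```

```bash
python3 -m handwheel '[[[0,0,0],[0,0,0.2],1],[[0,0,0],[0,0,0.6],1],[[0,0,0],[0,0,0.8],1],[[0,0,0],[0,0,0.7],1],[[0,0,0],[0,-0.4,0.3],1]]'
python3 -m handwheel '[[[0,0,0],[0.04,-0.8,0],1],[[0,0,0],[0.04,-0.8,0],1],[[0,0,0],[0.04,-0.8,0],1],[[0,0,0],[0.04,-0.8,0],1],[[0,0,0],[0.03,-0.8,0],1]]'
python3 -m handwheel '[[[0,0,0],[0,-0.8,0],1],[[0,0,0],[0,-0.8,0],1],[[0,0,0],[0,-0.4,-0.3],1],[[0,0,0],[0,0,-0.4],1],[[0,0,0],[0,0,-0.2],1]]'
python3 -m handwheel '[[[0,0,0],[0,0,0],1],[[0,0,0],[0,0,0],1]]'
python3 held.py h6
```

```text
time: 17.5
tool_pos: [0.4692, 0.3166, 0.1985]
ee_rot: [3.136, -0.004, 1.579]
wrist_force: [0.5, -0.0, -1.0]
width: 0.0285
finger_force: 30.0
time: 18.0
tool_pos: [0.4772, 0.113, 0.194]
ee_rot: [-3.141, 0.0, 1.577]
wrist_force: [0.4, 0.3, -1.4]
width: 0.0292
finger_force: 30.0
time: 18.5
tool_pos: [0.4765, 0.0139, 0.1473]
ee_rot: [-3.139, -0.0, 1.575]
wrist_force: [0.1, 0.1, -1.5]
width: 0.0293
finger_force: 30.0
time: 18.7
tool_pos: [0.4777, 0.015, 0.1494]
ee_rot: [3.141, -0.0, 1.577]
wrist_force: [0.2, 0.7, -1.4]
width: 0.0291
finger_force: 30.0
[0.4777 0.015  0.1494] [ 0.2  0.7 -1.4] [ 3.1414 -0.      1.5774]
brass 191 [0.4719 0.0249 0.1509] [0.4386 0.0045 0.0863] [0.495  0.0492 0.3205]
axis [0.4763 0.0147] rel tcp [-0.0015 -0.0003] n 149 res 0.0019241375816239097 low end rel tcp -0.05277461225922643
```

View pics/h6.png

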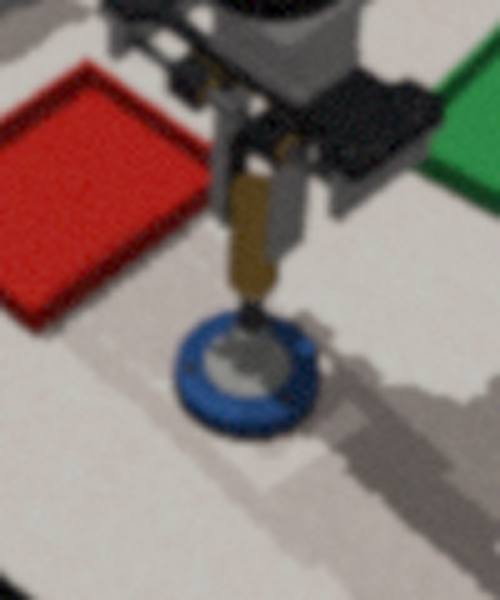

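The slide sits over the pilot at crop column 250. Descending: the pilot top should be at TCP 0.138, the step at about 0.112 and the base at about 0.078.

```bash
python3 -m handwheel '[[[0,0,0],[0,0,-0.15],1],[[0,0,0],[0,0,-0.06],1],[[0,0,0],[0,0,-0.04],1],[[0,0,0],[0,0,0],1]]'
python3 -m handwheel '[[[0,0,0],[0,0,-0.04],1],[[0,0,0],[0,0,-0.04],1],[[0,0,0],[0,0,0],1]]'
```

```text
time: 19.15
tool_pos: [0.4774, 0.0146, 0.1361]
ee_rot: [-3.141, -0.0, 1.577]
wrist_force: [-0.2, -0.4, -1.8]
width: 0.0291
finger_force: 30.0
time: 19.45
tool_pos: [0.4775, 0.0145, 0.1322]
ee_rot: [-3.141, -0.0, 1.576]
wrist_force: [-0.5, 0.4, -2.0]
width: 0.0293
finger_force: 30.0
```

```bash
python3 -m handwheel '[[[0,0,0],[0,0,-0.08],1],[[0,0,0],[0,0,-0.08],1],[[0,0,0],[0,0,-0.06],1],[[0,0,0],[0,0,0],1]]'
python3 -m handwheel '[[[0,0,0],[0,0,-0.04],1],[[0,0,0],[0,0,-0.04],1],[[0,0,0],[0,0,0],1]]'
python3 -m handwheel '[[[0,0,0],[0,0,-0.02],1],[[0,0,0],[0,0,-0.02],1],[[0,0,0],[0,0,0],1]]'
```

```text
time: 19.85
tool_pos: [0.4772, 0.0145, 0.1207]
ee_rot: [-3.14, -0.0, 1.576]
wrist_force: [-0.3, -0.8, -2.4]
width: 0.029
finger_force: 30.0
time: 20.15
tool_pos: [0.4775, 0.0145, 0.1172]
ee_rot: [-3.141, -0.0, 1.576]
wrist_force: [-0.6, -0.9, -0.6]
width: 0.0292
finger_force: 30.0
time: 20.45
tool_pos: [0.4776, 0.0145, 0.1154]
ee_rot: [-3.141, 0.0, 1.577]
wrist_force: [-0.5, -0.2, -1.8]
width: 0.0292
finger_force: 30.0
```

```bash
python3 -m handwheel '[[[0,0,0],[0,0,-0.03],1],[[0,0,0],[0,0,0],1]]'
python3 -m handwheel '[[[0,0,0],[0,0,-0.03],1],[[0,0,0],[0,0,0],1]]'
python3 -m handwheel '[[[0,0,0],[0,0,-0.03],1],[[0,0,0],[0,0,0],1]]'
```

```text
time: 20.65
tool_pos: [0.4775, 0.0145, 0.1138]
ee_rot: [-3.141, -0.0, 1.576]
wrist_force: [-0.2, 0.2, -1.9]
width: 0.0291
finger_force: 30.0
time: 20.85
tool_pos: [0.4778, 0.0145, 0.1126]
ee_rot: [3.141, -0.0, 1.576]
wrist_force: [-0.5, 0.6, -1.6]
width: 0.0292
finger_force: 30.0
time: 21.05
tool_pos: [0.478, 0.0145, 0.1122]
ee_rot: [3.141, 0.0, 1.577]
wrist_force: [-1.3, -0.5, 4.4]
width: 0.0291
finger_force: 30.0
```

It stops at TCP 0.1122, which puts the low end at about 52.4 mm, at the step height. I'll check with small side shifts under light contact, in case it's only misaligned.

```bash
python3 -m handwheel '[[[0,0,0],[0,0,0.06],1],[[0,0,0],[0,0.03,0],1],[[0,0,0],[0,0,-0.06],1],[[0,0,0],[0,0,-0.02],1],[[0,0,0],[0,0,0],1]]'
python3 -m handwheel '[[[0,0,0],[0,0,0.08],1],[[0,0,0],[0,-0.06,0],1],[[0,0,0],[0,0,-0.06],1],[[0,0,0],[0,0,-0.02],1],[[0,0,0],[0,0,0],1]]'
python3 -m handwheel '[[[0,0,0],[0,0,0.08],1],[[0,0,0],[0.025,0.03,0],1],[[0,0,0],[0,0,-0.06],1],[[0,0,0],[0,0,-0.02],1],[[0,0,0],[0,0,0],1]]'
python3 -m handwheel '[[[0,0,0],[0,0,0.08],1],[[0,0,0],[-0.05,0,0],1],[[0,0,0],[0,0,-0.06],1],[[0,0,0],[0,0,-0.02],1],[[0,0,0],[0,0,0],1]]'
```

```text
time: 21.55
tool_pos: [0.4778, 0.016, 0.1114]
ee_rot: [3.141, 0.0, 1.577]
wrist_force: [-2.0, 0.6, 7.5]
width: 0.0294
finger_force: 30.0
time: 22.05
tool_pos: [0.4778, 0.0133, 0.1122]
ee_rot: [3.141, -0.001, 1.577]
wrist_force: [-4.6, 0.8, 10.8]
width: 0.0288
finger_force: 30.0
time: 22.55
tool_pos: [0.4791, 0.0145, 0.1122]
ee_rot: [3.141, 0.0, 1.577]
wrist_force: [-4.9, 0.7, 12.2]
width: 0.0293
finger_force: 30.0
time: 23.05
tool_pos: [0.4771, 0.0148, 0.1113]
ee_rot: [3.139, -0.001, 1.576]
wrist_force: [-2.4, 1.0, 6.5]
width: 0.0292
finger_force: 30.0
```

```bash
python3 -m handwheel '[[[0,0,0],[0,0,0.08],1],[[0,0,0],[0,0.03,0],1],[[0,0,0],[0,0,-0.06],1],[[0,0,0],[0,0,-0.02],1],[[0,0,0],[0,0,0],1]]'
python3 -m handwheel '[[[0,0,0],[0,0,0.08],1],[[0,0,0],[-0.015,0.015,0],1],[[0,0,0],[0,0,-0.06],1],[[0,0,0],[0,0,-0.02],1],[[0,0,0],[0,0,0],1]]'
```

```text
time: 23.55
tool_pos: [0.4768, 0.0158, 0.1111]
ee_rot: [3.14, 0.001, 1.576]
wrist_force: [-1.9, -0.8, 6.3]
width: 0.0294
finger_force: 30.0
time: 24.05
tool_pos: [0.4766, 0.0163, 0.1113]
ee_rot: [3.139, 0.001, 1.576]
wrist_force: [-0.3, -0.3, 4.5]
width: 0.0292
finger_force: 30.0
```

It stops at 51 to 52 mm at every offset tried, so this is the narrow bore and it goes in the red tray. First I'll check the clearance to the grey case behind it.

```bash
python3 -m handwheel '[[[0,0,0],[0,0,0.1],1],[[0,0,0],[0,0,0.4],1],[[0,0,0],[0,0,0.5],1],[[0,0,0],[0,0,0.5],1],[[0,0,0],[0,0,0.3],1]]'
python3 - <<'E'
from h import *
for n in("top","side"):
    X=cloud(n,np.load(n+"0.npz")["d"]).reshape(-1,3);X=X[(abs(X[:,1])<.12)&(X[:,0]>.6)&(X[:,0]<.9)]
    for lo in(.03,.06,.09,.12,.15): 
        Q=X[X[:,2]>lo]; print(n,lo,len(Q),np.percentile(Q[:,0],1) if len(Q) else "",Q[:,2].max() if len(Q) else "")
E
```

```text
time: 24.55
tool_pos: [0.476, 0.0168, 0.2014]
ee_rot: [3.14, -0.0, 1.577]
wrist_force: [0.6, 0.1, -1.6]
width: 0.0293
finger_force: 30.0
top 0.03 4539 0.7584920471519068 0.12678114925507922
top 0.06 4100 0.7935338199708873 0.12678114925507922
top 0.09 3830 0.7956341223503828 0.12678114925507922
top 0.12 615 0.8007866699368501 0.12678114925507922
top 0.15 0  
side 0.03 3108 0.7580995413498831 0.12251213473850686
side 0.06 2544 0.7924355511408285 0.12251213473850686
side 0.09 2087 0.7937393014494141 0.12251213473850686
side 0.12 30 0.8017270524565664 0.12251213473850686
side 0.15 0
```

```bash
python3 -m handwheel '[[[0,0,0],[0.5,-0.05,0],1],[[0,0,0],[0.7,-0.1,0],1],[[0,0,0],[0.8,-0.1,0],1],[[0,0,0],[0.8,-0.1,0],1],[[0,0,0],[0.48,0,0],1]]'
python3 -m handwheel '[[[0,0,0],[0,0,-0.3],1],[[0,0,0],[0,0,-0.6],1],[[0,0,0],[0,0,-0.6],1],[[0,0,0],[0,0,-0.5],1],[[0,0,0],[0,0,-0.3],1]]'
python3 -m handwheel '[[[0,0,0],[0,0,-0.15],1],[[0,0,0],[0,0,0],1],[[0,0,0],[0,0,0],1]]'
```

```text
time: 25.05
tool_pos: [0.6414, -0.0014, 0.1979]
ee_rot: [-3.139, -0.0, 1.576]
wrist_force: [-0.2, 0.0, -1.5]
width: 0.0294
finger_force: 30.0
time: 25.55
tool_pos: [0.6363, -0.0003, 0.0806]
ee_rot: [-3.134, -0.001, 1.577]
wrist_force: [0.4, -0.5, -2.0]
width: 0.029
finger_force: 30.0
time: 25.85
tool_pos: [0.6403, -0.0008, 0.0789]
ee_rot: [3.139, 0.0, 1.577]
wrist_force: [0.0, 0.6, -1.3]
width: 0.0293
finger_force: 30.0
```

```bash
python3 -m handwheel '[[[0,0,0],[0,0,-0.1],1],[[0,0,0],[0,0,-0.08],1],[[0,0,0],[0,0,-0.04],1],[[0,0,0],[0,0,0],1]]'
python3 -m handwheel '[[[0,0,0],[0,0,-0.03],1],[[0,0,0],[0,0,0],1]]'
python3 -m handwheel '[[[0,0,0],[0,0,-0.02],1],[[0,0,0],[0,0,0],1]]'
```

```text
time: 26.25
tool_pos: [0.6394, -0.0007, 0.0661]
ee_rot: [-3.141, -0.0, 1.576]
wrist_force: [0.4, 0.7, -2.4]
width: 0.0292
finger_force: 30.0
time: 26.45
tool_pos: [0.6397, -0.0008, 0.065]
ee_rot: [3.141, 0.0, 1.576]
wrist_force: [0.8, 1.0, -1.9]
width: 0.0291
finger_force: 30.0
time: 26.65
tool_pos: [0.6398, -0.0008, 0.0649]
ee_rot: [3.141, 0.0, 1.576]
wrist_force: [-1.6, 0.3, 3.1]
width: 0.0293
finger_force: 30.0
```

The tray floor is touched, so I'll release and retreat.

```bash
python3 -m handwheel '[[[0,0,0],[0,0,0],0.5],[[0,0,0],[0,0,0],0.4],[[0,0,0],[0,0,0],0.3],[[0,0,0],[0,0,0],0.2],[[0,0,0],[0,0,0],0.1]]'
python3 -m handwheel '[[[0,0,0],[0,0,0.2],0],[[0,0,0],[0,0,0.7],0],[[0,0,0],[0,0,0.8],0],[[0,0,0],[0,0,0.8],0],[[0,0,0],[-0.6,0,0.3],0]]'
python3 -m handwheel '[[[0,0,0],[-0.8,0,0],0],[[0,0,0],[-0.8,0,0],0],[[0,0,0],[-0.8,0,0],0],[[0,0,0],[-0.8,0,0],0],[[0,0,0],[-0.8,0,0],0]]'
python3 -m handwheel '[[[0,0,0],[-0.4,0,0],0],[[0,0,0],[0,0,0],0],[[0,0,0],[0,0,0],0]]'
python3 - <<'E'
from h import *
p,d=robot.snapshot("top");X=cloud("top",d);q,_=robot.snapshot("side")
cv2.imwrite("pics/f.png",np.hstack([cv2.resize(p[110:280,90:440,::-1],(420,204)),cv2.resize(q[80:330,140:380,::-1],(380,204))]).repeat(1,0))
for c in((.492,-.303),(.64,0),(.695,-.249),(.687,-.326)):
    k=(np.hypot(X[...,0]-c[0],X[...,1]-c[1])<.03)&(X[...,2]>.068);print(k.sum(),np.round(X[k].mean(0),3) if k.any() else "")
E
```

```text
time: 27.15
tool_pos: [0.6397, -0.0007, 0.0639]
ee_rot: [3.142, 0.0, 1.576]
wrist_force: [0.1, -0.8, 0.7]
width: 0.0655
finger_force: 0.0
time: 27.65
tool_pos: [0.6132, -0.0011, 0.2099]
ee_rot: [3.131, 0.001, 1.576]
wrist_force: [-0.0, -0.2, 0.8]
width: 0.0941
finger_force: 0.0
time: 28.15
tool_pos: [0.4081, -0.0007, 0.2048]
ee_rot: [3.14, 0.0, 1.577]
wrist_force: [-0.2, -0.7, 1.5]
width: 0.0938
finger_force: 0.0
time: 28.45
tool_pos: [0.3903, -0.0008, 0.205]
ee_rot: [3.139, 0.0, 1.576]
wrist_force: [-0.2, -0.4, -0.3]
width: 0.0944
finger_force: 0.0
51 [ 0.492 -0.301  0.075]
64 [0.639 0.    0.075]
67 [ 0.695 -0.249  0.076]
51 [ 0.687 -0.326  0.076]
```

View pics/f.png

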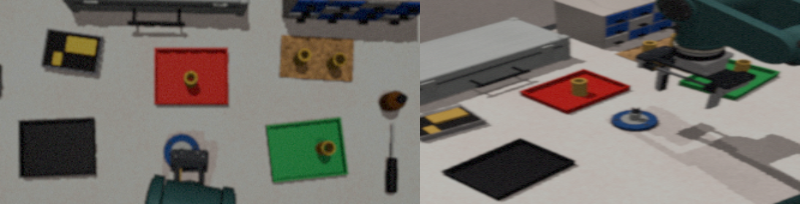

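The final picture shows one slide upright in the red tray at (190,78) and one in the green at (326,148). The black tray is empty and the cork-pad slides haven't moved. Handing in.

```bash
python3 -c "
from bench import robot
print(robot.close_job())"
```

```text
the job is handed in; nothing more can be done
None
```

The job is handed in: the first slide went down onto the blue base and now stands in the green tray, the second stopped on the step and stands in the red tray, and the cork-pad slides did not move.

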